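Sniff the lid seam of a screened box with a field probe

TASK

Check the lid seam of the aluminium screened box for leakage with the battery field probe: take the probe from its rest and pass its ball head slowly, at about 3 cm a second, along the seam round the three unhinged edges of the lid, just above the seam or barely touching and never more than 1 cm from it. Start beside the hinge at the end with the coaxial sockets, go along that end, the long front edge and the plain end, and finish beside the hinge again. Then lay the probe back in its rest the way it lay before, without pressing on or shifting the box or disturbing anything else on the bench.

Things in the scene. Friction and masses are not known exactly. Their poses are not given: they have to be found in the camera images.
- probe_grip (a point): centre of the grip of the field probe, a loose battery hand probe (110 g): flat-sided grey grip 130 mm long (x), 24 wide (y), 20 high (z), with a thin black neck at its front end that bends down to a ball head. Point half-way along, across and up the grip; x to the head, z up. The middle 76 mm of the grip lies free between the saddles of its rest, to be grasped across y from above.
- probe_tip (a point): lowest point of the probe's black ball head (14 mm diameter), the point to be guided: 105 mm ahead (+x) of the grip centre and 55 mm below it; axes as the grip's.
- box: aluminium screened box, loose on rubber feet (1.2 kg), 136 (x) by 198 (y) mm over its flange, 69 high. Origin under its centre; +x to the hinged long edge of the lid (knuckles 9 mm thick at x = 60 mm, up to 8 mm above the flange), +y to the end with three coaxial sockets (out to y = 113 mm, 30 mm below the flange), z up. A steel lid plate 3 mm thick lies screwed on the flange.
- box_seam (a point): centre of the box's lid at the height of the flange's top, 66 mm above the box's origin, same axes. The lid is 112 (x) by 170 (y) mm; the flange stands out 14 mm beyond it on the unhinged edges. Seam = line where the lid's edge meets the flange: from (x 46, y 85) mm beside the hinge to corner (-56, 85), front edge to corner (-56, -85), then to (46, -85) beside the hinge. Lid top 3 mm above it.
- probe_rest: rest of the probe, fixed: dark steel foot 150 x 74 mm with two black saddles 14 mm thick at x = -45 and 45 mm, each a slot 27 mm wide with cheeks flared above to about 45 mm; slot floor 65 mm, cheek tops 90 mm above the underside. Origin: centre of the underside; x along the probe to the side where its head hangs out, z up. Seated, the grip centre lies over the origin within 8 mm, 75 mm up.
- needle_meter: green needle multimeter lying on its back, 100 x 150 x 48 mm; bystander, origin under its centre
- digital_meter: yellow digital multimeter lying on its back, 155 x 78 x 41 mm; bystander, origin under its centre
- screwdriver: screwdriver with an orange handle lying flat, 170 mm long, about 30 mm high; bystander, origin under its middle
- cutters: small side cutters with red grips lying flat, about 125 x 65 x 17 mm; bystander, origin near the pivot
- circuit_board: green circuit board with heat sink and capacitors on short pillars, 110 x 85 x 41 mm; bystander, origin under its centre
- solder_reel: reel of solder wire standing on its flange, 60 mm diameter, 47 mm high; bystander, origin under its centre
- parts_tray: blue small-parts tray with three compartments, 100 x 160 x 35 mm; bystander, origin under its centre
Not all that is in view belongs to the job. Of the things that look like the part that bears probe_grip, the larger one is meant.

How it is judged:
By the outcome, as a careful person would: the job done as asked, in the order asked, and still so for the second after the job is handed in, with the robot touching nothing.
It also fails if it takes over 72 s, if anything falls off the work surface, if the arm or the gripper's body presses on something with over 40 N, if the wrist force passes 120 N, or if a joint passes its speed limit or range.

ROBOT

A 7-joint arm with a two-finger parallel gripper is mounted at the origin on the work surface. World frame = base frame: x ahead of the robot, y to its left, z up, the work surface at z = 0. Lengths are in m, angles in degrees, forces in N, time in s.
With the tool pointing down it reaches from about 0.35 to 0.775 m from the base axis. Payload 3.1 kg.
Tool frame: the origin (TCP) lies on the centre line of the jaws, within the pads' length; the fingertips stand 17 mm ahead of it and the grasp point (between the pads) lies 2 mm behind it (robot.tip_reach is the distance from the TCP to the fingertips, in m); z points along the fingers, y is the direction in which the jaws open and shut (so a half turn about z gives the same grasp; the last joint's range is limited). The gripper opens to 85 mm and grips with 20 to 120 N. Pads are 22 mm wide; open, the fingers measure 114 mm over their backs; the gripper's body (76 mm by 85 mm) begins 54 mm behind the grasp point. The pads swing forward as they close: fully open they stand 13 mm farther back than shut.
Start: joints at [69.001, 17.813, 0.802, 86.603, -0.252, 75.585, -1.558], TCP at [0.176, -0.521, 0.248] pointing down, gripper open.
Joint ranges: [-154.91, 154.91], [-16.99, 109.72], [-72.82, 74.43], [7.12, 147.25], [-82.49, 262.49], [11.32, 116.49], [-174.64, 174.64]. Speed limits (degrees/s): [159.86, 159.86, 180, 180, 180, 180, 180].

INTERFACE

Orientations are given as [roll, pitch, yaw] about the fixed x, y, z axes, in that order (R = Rz(yaw) Ry(pitch) Rx(roll)).
In Python, from station import robot, fingers, vision, workorder, recognise gives the robot as it stands. Calls block until the motion is done:
- robot.move_to(position, orientation): joint-space move of the TCP to a pose.
- robot.line_to(position, orientation=None, velocity=0.15, f_stop=None): straight line of the TCP; orientation=None keeps the orientation; velocity is the mean speed in m/s. With f_stop (N) it stops when the force on the tool has changed by that much, and returns True; else False.
- robot.move_j(angles): joint-space move.
- fingers.gripper_to(opening, force=None): opening from 0.0 (shut) to 1.0 (fully open); force is the grip in N (None keeps the last); returns when the fingers have stopped.
- robot.pause(seconds).
- robot.inverse_kinematics(position, orientation): joint angles nearest the present ones, or None.
- vision.grab_frame(name): name is "side" or "top" or "wrist"; returns the picture (480x640x3 uint8, red, green, blue); there is no depth.
- vision.calibration(name): a dict with "mtx" (3x3 intrinsics, pixels), "extrinsics" (4x4, takes a point from world to camera coordinates); the wrist camera has in their place "T_tool_cam" (4x4, takes a point from camera to tool coordinates, whose origin is the TCP and whose axes are the flange's). Camera axes: x right, y up, looking along -z (the intrinsics and any distortion apply to the point x, -y, -z); pixel columns grow to the right and rows downward; lengths in m; the calibration is good to about 2 mm. The wrist camera is an equidistant fisheye: a pixel r from the principal point sees the ray r / f radians off the axis. A picture is of the moment at which its call begins: read the wrist's pose just before it. calibration takes no time and is no camera call.
A pose or a line that the arm cannot do raises robot.PlanningError and nothing moves.
- workorder.close_job(): hands the job in, once; it reports no verdict.
Trained networks look in the newest picture that a camera, given by its name, has taken for a name from the list of things; names that differ only in an ending like _2 or _b are one class to them, and where a whole thing is asked for, a point or a joint stands for the part that bears it (a point fixed in the world has none). Each returns a list of dicts, best first, with "p" (0 to 1); they miss things now and then, are a little off and sometimes report something else, mostly with a low value. They report only what shows in the picture. A call takes as long as a camera call. They do not tell look-alikes from the thing itself.
- recognise(label, camera): "rect" ([centre column, centre row, width, height] in pixels, round what is visible of it).
Readings, each from a call of its own:
- robot.current_time_s(): time.
- robot.current_joint_positions(): joint angles.
- robot.current_dq(): joint speeds.
- robot.current_joint_torque(): joint torques, N m.
- robot.current_tool_pos(): TCP position.
- robot.current_eef_rot(): TCP orientation.
- robot.current_contact_force(): force on the tool from outside, world axes, zero at the start.
- robot.current_torque(): the same for the moment, N m.
- robot.current_finger_gap(): opening from 0.0 (shut) to 1.0 (fully open).
Only numpy, scipy, OpenCV 4.12 (cv2) and the standard library are available. Lean on these libraries where they do the work, as an engineer would, in place of code of your own. Each camera call takes 0.05 s, during which the arm holds its last target.

## Working session

There is one attempt and no reset: what is moved stays moved. The work goes in short steps, each a Python script; the robot and the scene stay as the last script left them, time stands still between calls to the robot, and variables do not carry over. Pictures are saved under pics/ and viewed, and the job is handed in when it is done.

```bash
ls; mkdir -p pics
cat > a.py <<'E'
from station import robot, fingers, vision, workorder, recognise
import cv2, numpy as np
for n in ["side","top","wrist"]:
    im=vision.grab_frame(n); cv2.imwrite(f"pics/{n}0.png",im[:,:,::-1])
    c=vision.calibration(n); print(n,{k:np.round(np.array(v),4).tolist() if not isinstance(v,str) else v for k,v in c.items()})
    for l in ["probe_grip","probe_tip","box","probe_rest"]:
        print(l,[(np.round(r["rect"]).tolist(),round(r["p"],2)) for r in recognise(l,n)])
print(robot.current_time_s(),robot.current_tool_pos(),robot.current_eef_rot())
E
python3 a.py
```

```text
pics
side {'mtx': [[445.4418, 0.0, 320.0183], [0.0, 445.4418, 241.1639], [0.0, 0.0, 1.0]], 'extrinsics': [[-0.7104, -0.7038, 0.0038, 0.3508], [0.3364, -0.3348, 0.8802, -0.2464], [-0.6182, 0.6266, 0.4746, -0.8242], [0.0, 0.0, 0.0, 1.0]]}
probe_grip [([353.0, 227.0, 51.0, 39.0], 0.91), ([470.0, 270.0, 49.0, 21.0], 0.89), ([235.0, 231.0, 24.0, 20.0], 0.63)]
probe_tip [([467.0, 272.0, 46.0, 23.0], 0.8), ([353.0, 227.0, 51.0, 35.0], 0.62)]
box [([253.0, 284.0, 109.0, 65.0], 0.72)]
probe_rest [([360.0, 227.0, 54.0, 45.0], 0.79)]
top {'mtx': [[434.5156, 0.0, 321.7943], [0.0, 434.5156, 237.0308], [0.0, 0.0, 1.0]], 'extrinsics': [[0.0228, -0.9989, -0.0398, 0.0122], [0.9975, 0.02, 0.0683, -0.5047], [-0.0675, -0.0413, 0.9969, -0.9631], [0.0, 0.0, 0.0, 1.0]]}
probe_grip [([408.0, 227.0, 92.0, 23.0], 0.95), ([445.0, 368.0, 18.0, 62.0], 0.73)]
probe_tip [([410.0, 228.0, 86.0, 22.0], 0.96), ([443.0, 366.0, 24.0, 58.0], 0.6), ([243.0, 120.0, 81.0, 58.0], 0.19)]
box [([245.0, 227.0, 106.0, 90.0], 0.79)]
probe_rest [([416.0, 232.0, 69.0, 42.0], 0.58)]
wrist {'mtx': [[371.6483, 0.0, 317.8949], [0.0, 371.6483, 243.9497], [0.0, 0.0, 1.0]], 'T_tool_cam': [[0.0001, 0.9538, 0.3004, 0.0757], [1.0, 0.0001, -0.0007, 0.0003], [-0.0007, 0.3004, -0.9538, -0.1252], [0.0, 0.0, 0.0, 1.0]]}
probe_grip [([105.0, 93.0, 39.0, 117.0], 0.67)]
probe_tip [([106.0, 91.0, 35.0, 114.0], 0.95)]
box []
probe_rest []
0.75 [ 0.17554133 -0.52126496  0.24834082] [1.79994425e+02 8.98150586e-04 1.86102004e+01]
```

View pics/side0.png

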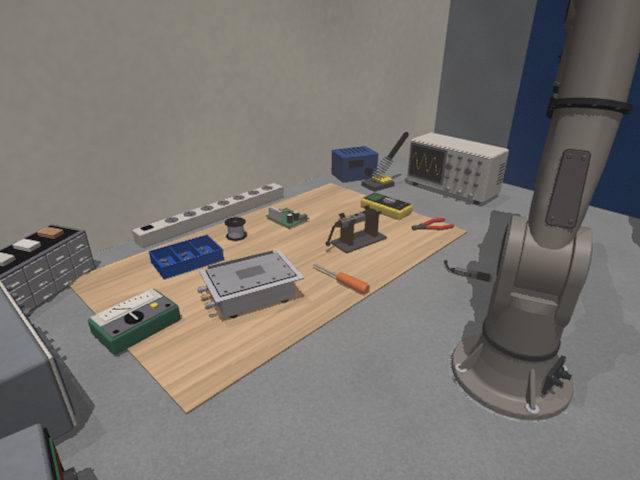

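View pics/top0.png

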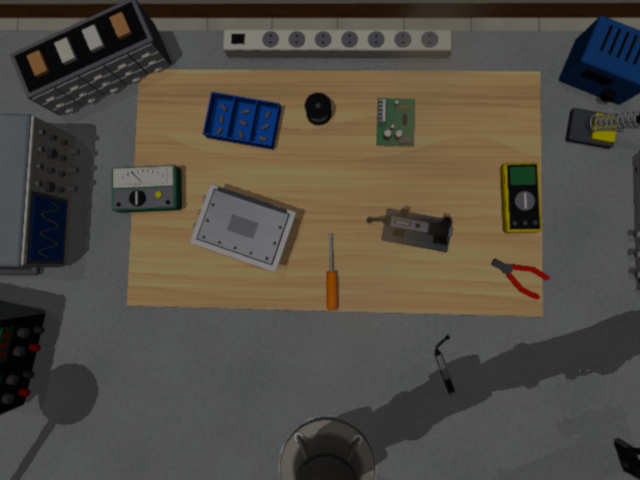

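View pics/wrist0.png

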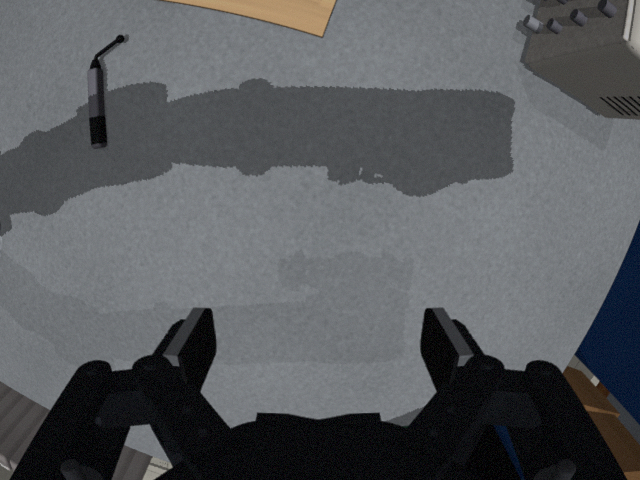

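```bash
cat > h.py <<'E'
from station import robot, fingers, vision, workorder, recognise
import cv2, numpy as np
from scipy.spatial.transform import Rotation as Rn
def Rw(rpy): return Rn.from_euler('xyz',rpy,degrees=True).as_matrix()
def cam(name,pose=None):
    c=vision.calibration(name); K=np.array(c["mtx"])
    if name=="wrist":
        T=np.eye(4);T[:3,:3]=Rw(pose[1]);T[:3,3]=pose[0]
        W=T@np.array(c["T_tool_cam"])
    else: W=np.linalg.inv(np.array(c["extrinsics"]))
    return K,W,c
def project(name,P,pose=None):
    K,W,c=cam(name,pose); P=np.atleast_2d(P)
    q=(P-W[:3,3])@W[:3,:3]; v=np.c_[q[:,0],-q[:,1],-q[:,2]]
    if name=="wrist":
        rr=np.hypot(v[:,0],v[:,1]);th=np.arctan2(rr,v[:,2]);s=th/np.maximum(rr,1e-9)
        return np.c_[K[0,0]*v[:,0]*s+K[0,2],K[1,1]*v[:,1]*s+K[1,2]]
    return np.c_[K[0,0]*v[:,0]/v[:,2]+K[0,2],K[1,1]*v[:,1]/v[:,2]+K[1,2]]
def ray(name,uv,pose=None):
    K,W,c=cam(name,pose); x=(uv[0]-K[0,2])/K[0,0]; y=(uv[1]-K[1,2])/K[1,1]
    if name=="wrist":
        r=np.hypot(x,y); s=np.sin(r)/max(r,1e-9); v=np.array([x*s,y*s,np.cos(r)])
    else: v=np.array([x,y,1.])
    d=W[:3,:3]@np.array([v[0],-v[1],-v[2]]); return W[:3,3],d/np.linalg.norm(d)
def onz(name,uv,z,pose=None):
    o,d=ray(name,uv,pose); return o+d*(z-o[2])/d[2]
def pose(): return np.array(robot.current_tool_pos()),np.array(robot.current_eef_rot())
E
python3 - <<'E'
from h import *
print(vision.calibration("top").keys())
for uv,z in [((245,227),.066),((400,225),.085),((370,219),.03),((416,232),0),((332,272),.02),((333,310),0),((130,70),0),((542,70),0)]: print(uv,onz("top",uv,z).round(3))
im=cv2.imread("pics/top0.png"); cv2.imwrite("pics/tz.png",cv2.resize(im[170:290,180:460],None,fx=2.85,fy=2.85,interpolation=cv2.INTER_CUBIC))
im=cv2.imread("pics/side0.png"); cv2.imwrite("pics/sz.png",cv2.resize(im[190:320,180:400],None,fx=3.6,fy=3.6,interpolation=cv2.INTER_CUBIC))
E
```

```text
dict_keys(['mtx', 'extrinsics'])
(245, 227) [0.519 0.188 0.066]
(400, 225) [ 0.528 -0.143  0.085]
(370, 219) [ 0.546 -0.084  0.03 ]
(416, 232) [ 0.521 -0.191  0.   ]
(332, 272) [ 0.426 -0.002  0.02 ]
(333, 310) [ 0.34  -0.005  0.   ]
(130, 70) [0.898 0.494 0.   ]
(542, 70) [ 0.903 -0.477  0.   ]
```

View pics/tz.png

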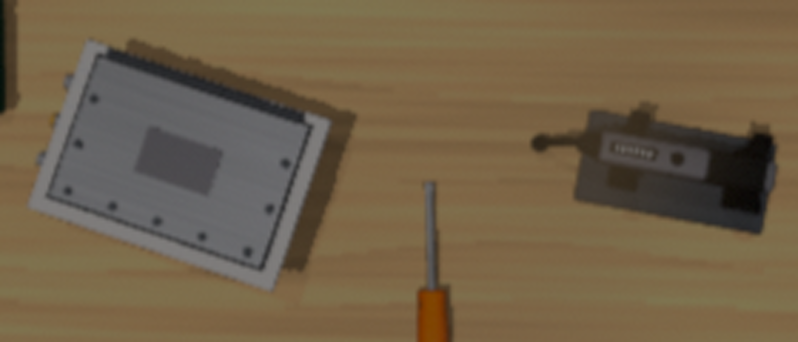

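View pics/sz.png

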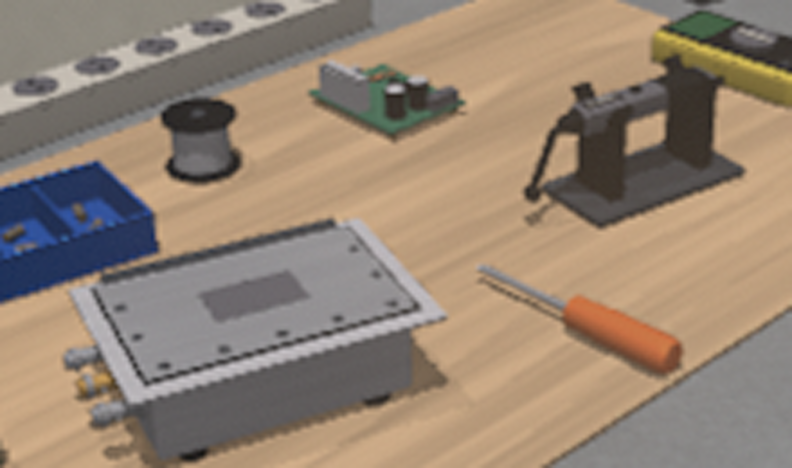

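```bash
cat > b.py <<'E'
from h import *
robot.move_to([0.525,-0.165,0.26],[180,0,80]); p=pose(); im=vision.grab_frame("wrist"); cv2.imwrite("pics/wr.png",im[:,:,::-1]); np.save("wr.npy",np.array(p)); print(p)
robot.move_to([0.51,0.17,0.26],[180,0,80]); p=pose(); im=vision.grab_frame("wrist"); cv2.imwrite("pics/wb.png",im[:,:,::-1]); np.save("wb.npy",np.array(p)); print(p, robot.current_time_s(),robot.current_joint_positions())
E
python3 b.py
```

```text
(array([ 0.52427765, -0.16740298,  0.25975636]), array([-1.79963469e+02,  7.95453357e-02,  7.97711421e+01]))
(array([0.51089267, 0.16774871, 0.25976293]), array([1.79974640e+02, 8.89945425e-02, 7.98061772e+01])) 3.9333 [  8.94513327  20.18289611 -38.92857384  86.18940128  12.8732075
  78.18620147 -41.14698186]
```

View pics/wr.png

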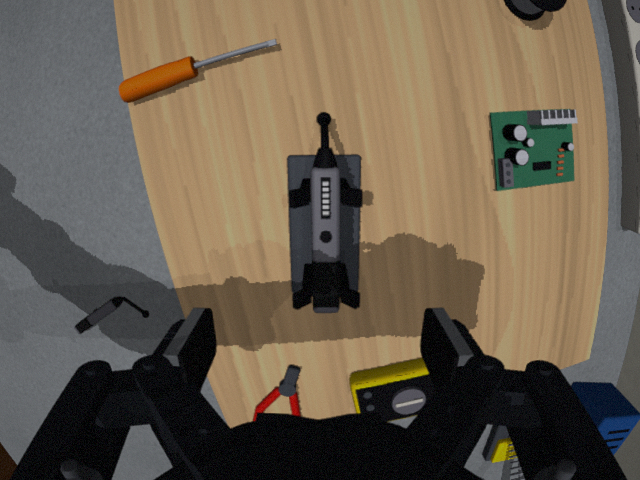

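View pics/wb.png

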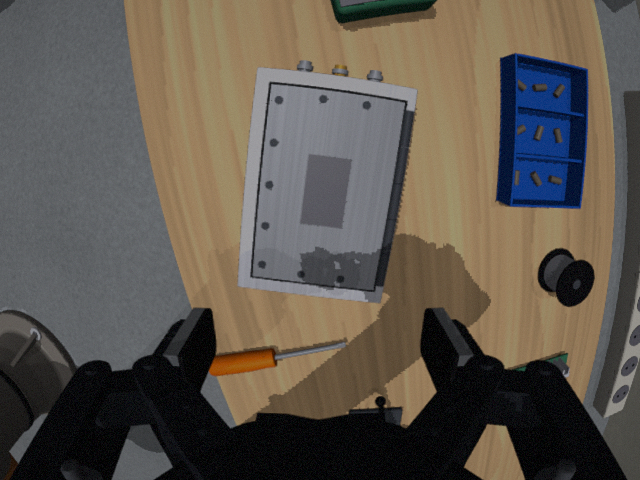

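Run:
```python
import cv2
im=cv2.imread("pics/wb.png"); cs=[(258,70),(410,95),(245,285),(378,297)]
t=[cv2.resize(im[v-20:v+20,u-25:u+25],None,fx=8,fy=8,interpolation=cv2.INTER_NEAREST) for u,v in cs]
o=cv2.vconcat([cv2.hconcat(t[:2]),cv2.hconcat(t[2:])]);
cv2.imwrite("pics/wbz.png",o)
im=cv2.imread("pics/wr.png");cv2.imwrite("pics/wrz.png",cv2.resize(im[105:325,270:380],None,fx=2.7*2,fy=2.7,interpolation=cv2.INTER_NEAREST))
```

```text
(no output)
```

View pics/wbz.png

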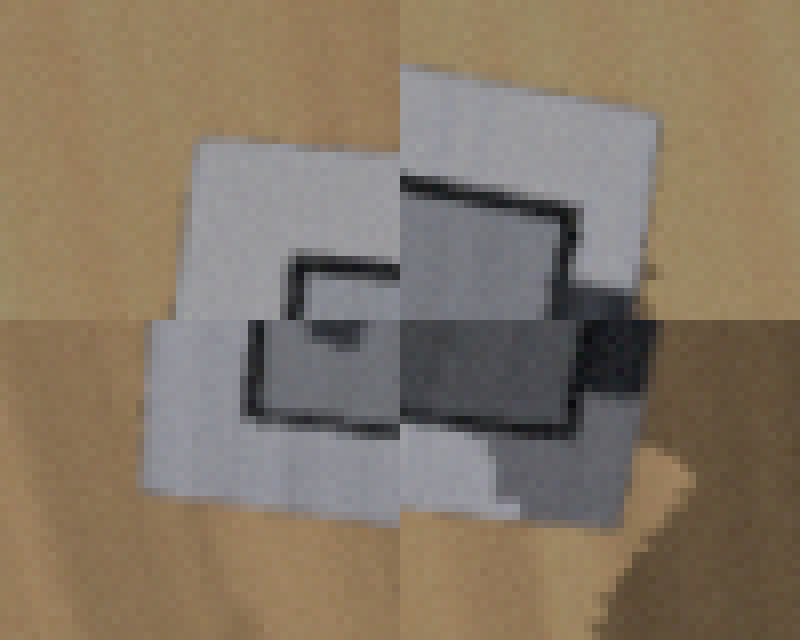

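View pics/wrz.png

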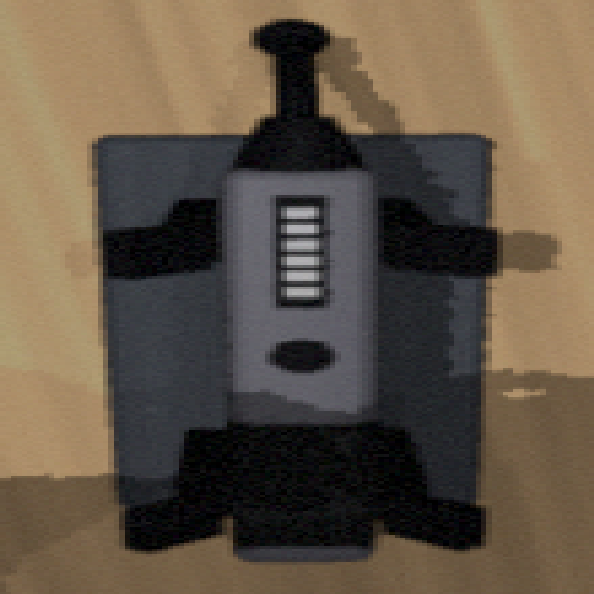

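```bash
cat > f.py <<'E'
from h import *
from scipy.optimize import least_squares
P=np.load("wb.npy"); p=(P[0],P[1])
fl=np.array([[258,67.25],[417.2,89.8],[237.8,286.9],[380.8,303]])-.5
fb=np.array([[-70,99],[66,99],[-70,-99],[66,-99]])/1000.
ld=np.array([[269.8,82.8],[406.6,101.5],[251.2,276.8],[374.2,291.]])-.5
lb=np.array([[-56,85],[56,85],[-56,-85],[56,-85]])/1000.
def W(q,B,z): 
    c,s=np.cos(q[2]),np.sin(q[2]); return np.c_[B@np.array([[c,s],[-s,c]])+q[:2],np.full(len(B),z)]
for B,U,z in [(fb,fl,.066),(lb,ld,.068)]:
    G=np.array([onz("wrist",u,z,p) for u in U]); print(np.round([np.linalg.norm(G[i]-G[j]) for i,j in [(0,1),(2,3),(0,2),(1,3)]],4))
    r=least_squares(lambda q:(W(q,B,z)[:,:2]-G[:,:2]).ravel(),[.5,.18,-.3]); print(r.x,np.degrees(r.x[2]),(r.fun*1000).round(1))
# top camera
tf=np.array([[180+30/2.85,170+207/2.85],[180+92/2.85,170+40/2.85],[180+272/2.85,170+290/2.85],[180+330/2.85,170+118/2.85]])
G=np.array([onz("top",u,.066) for u in tf])
r=least_squares(lambda q:(W(q,fb,z)[:,:2]-G[:,:2]).ravel(),[.5,.18,-.3]); print("top",r.x,np.degrees(r.x[2]),(r.fun*1000).round(1))
P=np.load("wr.npy"); p=(P[0],P[1])
f=onz("wrist",(326.0,167.5),.085,p);b=onz("wrist",(325.8,312),.085,p);t=onz("wrist",(323.2,118.6),.027,p)
print("grip",f,b,(f+b)/2,np.linalg.norm(f-b),np.degrees(np.arctan2(*(f-b)[1::-1])))
print("ball",t, np.linalg.norm(t[:2]-(f+b)[:2]/2))
print("w",np.linalg.norm(onz("wrist",(311.5,200),.085,p)-onz("wrist",(340.2,200),.085,p)))
for u in [(288,155.7),(360.7,155.7)]: print(onz("wrist",u,.006,p))
# saddles at top image / ball & grip in top
print("top ball",onz("top",(180+541/2.85,170+143/2.85),.027),"front",onz("top",(180+602/2.85,170+148/2.85),.085))
E
python3 f.py
```

```text
[0.137  0.1381 0.2012 0.1999]
[ 0.52055392  0.18984591 -0.30390315] -17.412368130105623 [-0.  -1.7 -0.7 -0.7  1.4  1.2 -0.7  1.3]
[0.1165 0.1162 0.175  0.1749]
[ 0.52039164  0.19004946 -0.30407526] -17.42222922248996 [ 1.4 -3.  -3.  -1.7  2.8  1.8 -1.3  2.9]
top [ 0.52070601  0.19090005 -0.30366504] -17.39872507376675 [ 0.4  0.6  1.   2.5 -0.2 -1.3 -1.2 -1.8]
grip [ 0.53799171 -0.12342028  0.085     ] [ 0.51565986 -0.25095406  0.085     ] [ 0.52682579 -0.18718717  0.085     ] 0.12947422991547858 80.0678966250977
ball [ 0.54376498 -0.08245486  0.027     ] 0.10609332124834
w 0.023537072135169878
[ 0.50238463 -0.11262357  0.006     ]
[ 0.57508078 -0.12552149  0.006     ]
top ball [ 0.54349959 -0.08370658  0.027     ] front [ 0.53432465 -0.12441359  0.085     ]
```

```bash
cat > c.py <<'E'
from h import *
o=[180,0,80.1]
robot.move_to([0.5268,-0.1872,0.19],o)
robot.line_to([0.5268,-0.1872,0.0735],o,velocity=0.08); robot.pause(0.3); print("pre",pose())
im=vision.grab_frame("wrist"); cv2.imwrite("pics/wg.png",im[:,:,::-1])
fingers.gripper_to(0.2,40)
E
python3 c.py
python3 - <<'E'
from h import *
print(robot.current_finger_gap(),robot.current_contact_force(),pose(),robot.current_time_s())
im=vision.grab_frame("wrist"); cv2.imwrite("pics/wg2.png",im[:,:,::-1])
E
```

```text
pre (array([ 0.52689552, -0.18725755,  0.07368136]), array([1.79980739e+02, 6.08090518e-03, 8.00986414e+01]))
0.27461507189832096 [ 0.65547143 -0.04470266  0.51833389] (array([ 0.52695854, -0.18720948,  0.07359174]), array([ 1.79979702e+02, -6.47281636e-04,  8.01025894e+01])) 7.8417
```

View pics/wg2.png

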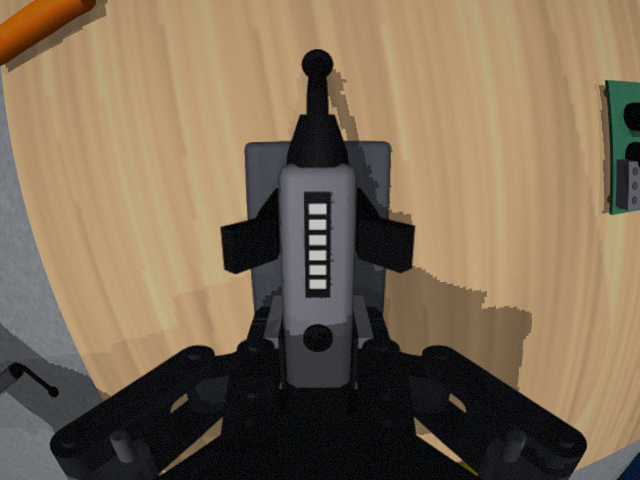

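```bash
cat > d.py <<'E'
from h import *
o=[180,0,80.1]
fingers.gripper_to(0.2,60)
x,y,_=robot.current_tool_pos()
np.save("grasp.npy",np.array([x,y,0.0736]))
robot.line_to([x,y,0.20],o,velocity=0.1); robot.pause(0.2)
p=pose(); np.save("wl.npy",np.array(p)); print(p,robot.current_finger_gap(),robot.current_contact_force())
for n in ["wrist","side","top"]:
    im=vision.grab_frame(n); cv2.imwrite(f"pics/{n}L.png",im[:,:,::-1])
T,R=p[0],Rw(p[1]); ball=T+R@np.array([.105,0,-.002+.048])
for n in ["wrist","side","top"]: print(n,project(n,ball,p))
a=cv2.imread("pics/wristL.png"); b=cv2.imread("pics/sideL.png"); u=project("side",ball)[0].astype(int)
def cr(im,u): return cv2.resize(im[u[1]-40:u[1]+40,u[0]-50:u[0]+50],None,fx=4,fy=4,interpolation=cv2.INTER_NEAREST)
uw=project("wrist",ball,p)[0].astype(int);c=cv2.imread("pics/topL.png"); ut=project("top",ball)[0].astype(int); print(uw-[50,40],u-[50,40],ut-[50,40])
cv2.imwrite("pics/L.png",cv2.vconcat([cv2.hconcat([cr(a,uw),cr(b,u)]),cv2.hconcat([cr(c,ut),cr(c,ut)])])[:600])
E
python3 d.py
```

```text
(array([ 0.52673989, -0.18714487,  0.1994445 ]), array([-1.79940065e+02, -1.77145924e-02,  8.01037290e+01])) 0.2701034320507259 [-0.55934844  0.25526634 -0.8277401 ]
wrist [[319.34028522  67.90818732]]
side [[329.12443688 202.10528332]]
top [[374.40843665 212.56586441]]
[269  27] [279 162] [324 172]
```

View pics/L.png

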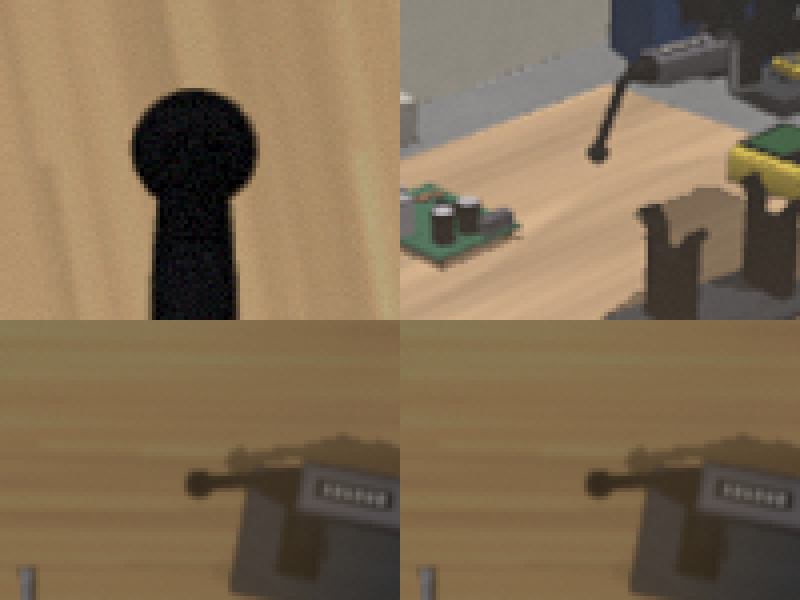

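Run:
```python
from h import *
from scipy.optimize import least_squares
P=np.load("wl.npy");p=(P[0],P[1]);R=Rw(p[1])
obs={"wrist":(317.1,63.8),"side":(328.1,199.8),"top":(373.6,212.8)}
sig={"wrist":1.5,"side":1,"top":1}
f=lambda b:np.concatenate([(project(n,p[0]+R@b,p)[0]-obs[n])/sig[n] for n in obs])
b0=np.array([.105,0,.046])
r=least_squares(f,b0); print(r.x*1000,r.fun.round(2)); print(f(b0).round(2))
for n in obs:
    print(n,)
```

```text
[106.07121921  -0.95187681  39.95798457] [ 0.06 -0.32  0.94  0.34  0.42 -0.25]
[ 1.49  2.74  1.02  2.31  0.81 -0.23]
wrist
side
top
```

Run:
```python
from h import *
g=np.load("grasp.npy");R=Rw([180,0,80.1]); 
for z in(.046,.040):
  b=g+R@np.array([.1055,-.0005,z]); print(b,project("side",b),project("top",b),project("wrist",b,(g,[180,0,80.1])))
# side check vs box corners, flange
c,s=np.cos(-.3039),np.sin(-.3039)
for q in [(-70,99),(-70,-99),(66,-99),(66,99)]:
  x,y=np.array(q)/1000; print(q,project("side",[.5206+c*x-s*y,.1902+s*x+c*y,.066]))
im=cv2.imread("pics/side0.png");im2=cv2.imread("pics/wg2.png");im3=cv2.imread("pics/top0.png")
def cr(im,u): return cv2.resize(im[u[1]-40:u[1]+40,u[0]-50:u[0]+50],None,fx=4,fy=4,interpolation=cv2.INTER_NEAREST)
cv2.imwrite("pics/M.png",cv2.vconcat([cv2.hconcat([cr(im,(330,245)),cr(im2,(318,65))]),cv2.hconcat([cr(im3,(370,219)),cr(cv2.imread("pics/sideL.png"),(328,200))])])[:600])
cv2.imwrite("pics/N.png",cv2.resize(im[235:325,190:310],None,fx=6,fy=6,interpolation=cv2.INTER_NEAREST))
```

```text
[ 0.54465283 -0.08321682  0.0276    ] [[328.39650866 245.23863709]] [[369.63102684 219.62808592]] [[318.22918925  66.85301626]]
[ 0.54465283 -0.08321682  0.0336    ] [[328.42494704 243.28315342]] [[369.82034881 219.33493737]] [[318.23162727  64.58695049]]
(-70, 99) [[217.37086284 304.48847142]]
(-70, -99) [[305.32758126 279.5612583 ]]
(66, -99) [[280.72942648 252.36829364]]
(66, 99) [[200.01756824 272.46574336]]
```

View pics/M.png

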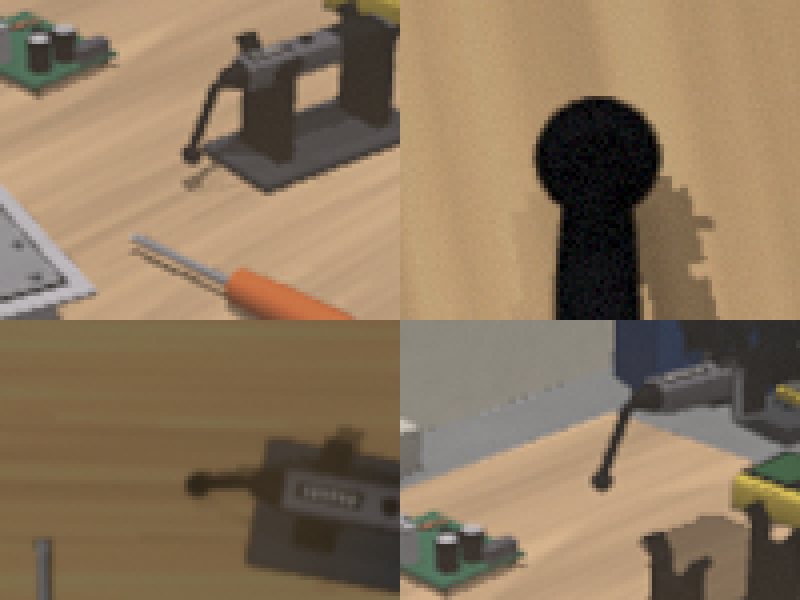

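View pics/N.png

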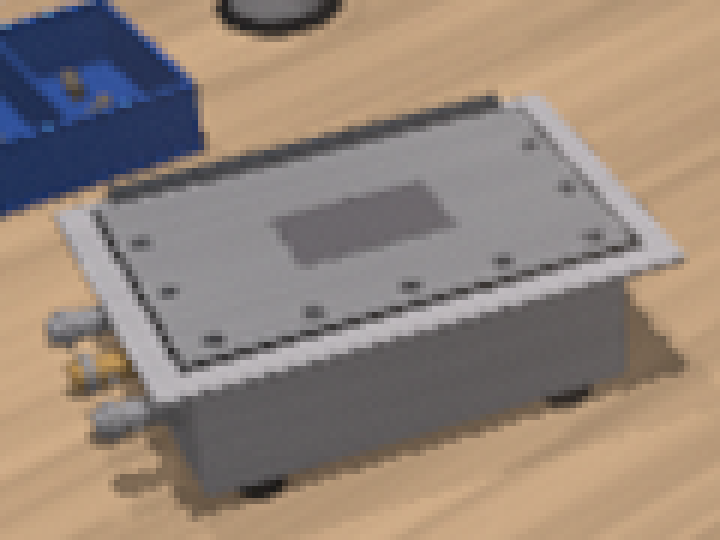

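```bash
cat >> h.py <<'E'
O=[180,0,80.1]; OFF=np.array([.1055,-.0005,.0536])
BX=np.array([.5206,.1900]); BY=-.3039
def seam(x,y,h):
    c,s=np.cos(BY),np.sin(BY); x,y=x/1000,y/1000
    return np.array([BX[0]+c*x-s*y,BX[1]+s*x+c*y,.066+h/1000])
def tcp(x,y,h): return (seam(x,y,h)-Rw(O)@OFF).tolist()
E
cat > e.py <<'E'
from h import *
for q in [(46,85),(-56,85),(-56,-85),(46,-85)]: print(q,np.round(tcp(*q,5),3))
robot.move_to(tcp(46,85,60),O); robot.line_to(tcp(46,85,8),O,velocity=0.06); robot.pause(.3)
p=pose();print(p,tcp(46,85,8),robot.current_time_s(),robot.current_contact_force(),robot.current_joint_positions())
u=(seam(46,85,15))
for n in ["wrist","side","top"]:
    im=vision.grab_frame(n)[:,:,::-1]; cv2.imwrite(f"pics/{n}S.png",im)
def cr(im,u): u=u.astype(int);print(u-[50,40]);return cv2.resize(im[u[1]-40:u[1]+40,u[0]-50:u[0]+50],None,fx=4,fy=4,interpolation=cv2.INTER_NEAREST)
t=[cr(cv2.imread(f"pics/{n}S.png"),project(n,u,p)[0]) for n in ["wrist","side","top"]]
cv2.imwrite("pics/S.png",cv2.vconcat([cv2.hconcat(t[:2]),cv2.hconcat([t[2],t[2]])])[:600])
E
python3 e.py
```

```text
(46, 85) [0.572 0.153 0.125]
(-56, 85) [0.475 0.184 0.125]
(-56, -85) [0.424 0.022 0.125]
(46, -85) [ 0.521 -0.009  0.125]
(array([0.57244826, 0.15336506, 0.12788719]), array([ 1.79970163e+02, -9.71222941e-03,  8.00980749e+01])) [0.5722818824658911, 0.15332480780703242, 0.12760000000000002] 12.4917 [-0.60701614  0.24722844 -0.65445119] [  8.96407318  33.03836899 -38.01010709  88.45362927  21.57718511
  65.96854755 -43.30859161]
[267  27]
[157 229]
[162 153]
```

View pics/S.png

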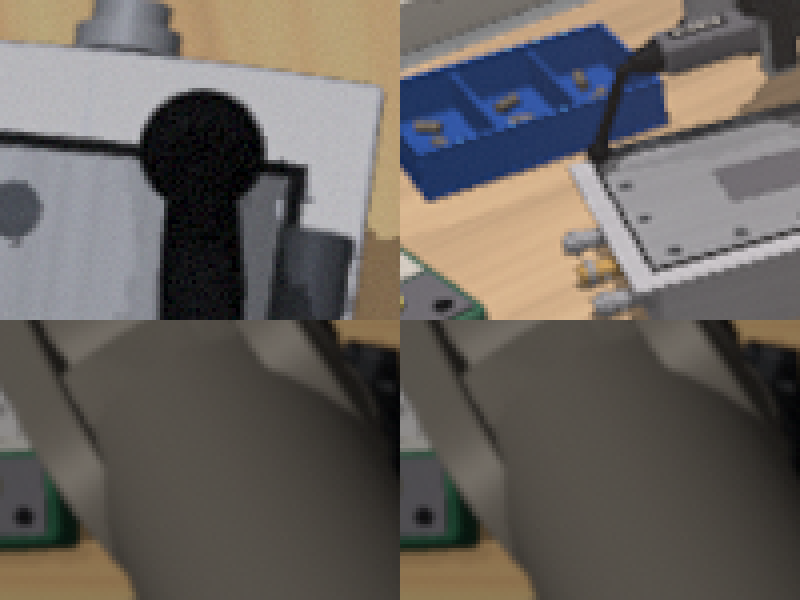

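View pics/wristS.png

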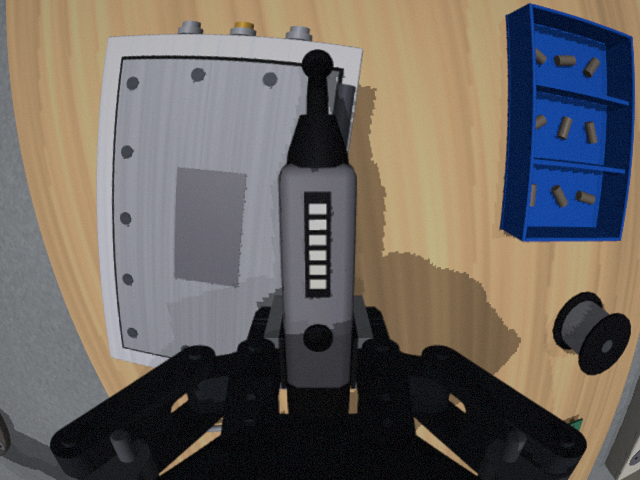

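Run:
```python
from h import *
p=pose()
B=p[0]+Rw(p[1])@(OFF-[0,0,.007])
print("pred ball",project("wrist",B,p),project("side",B),"seam",project("wrist",seam(46,85,0),p),project("side",seam(46,85,0)))
print(project("wrist",seam(56,85,0),p),project("wrist",seam(-56,85,0),p),project("wrist",seam(-56,-85,0),p))
```

```text
pred ball [[318.22866061  67.07054442]] [[207.83888462 269.39912179]] seam [[318.15186572  72.13802241]] [[208.63186653 275.13555656]]
[[338.31783464  74.84019657]] [[129.61334019  62.87665842]] [[129.4222994  341.25209677]]
```

```bash
cat > g.py <<'E'
from h import *
H=5.5
robot.line_to(tcp(46,86,H),O,velocity=0.02); 
for q in [(-57,86),(-57,-86),(46,-86)]:
    t0=robot.current_time_s()
    s=robot.line_to(tcp(*q,H),O,velocity=0.029,f_stop=6)
    p=pose(); print(q,s,robot.current_time_s()-t0,np.round((p[0]-tcp(*q,H))*1000,2),np.round(robot.current_contact_force(),2))
    im=vision.grab_frame("side"); cv2.imwrite(f"pics/e{q[0]}_{q[1]}.png",im[220:320,170:330,::-1].repeat(3,0).repeat(3,1))
    if s: break
E
python3 g.py; cd pics; python3 -c "
import cv2
cv2.imwrite('E.png',cv2.resize(cv2.vconcat([cv2.imread(f) for f in ['e-57_86.png','e-57_-86.png']]),None,fx=1,fy=1)[:600])"
```

```text
(-57, 86) False 3.6999999999999993 [ 0.06 -0.03 -0.01] [-0.24  0.39 -1.23]
(-57, -86) False 6.083299999999998 [0.01 0.02 0.01] [ 0.27  0.4  -1.14]
(46, -86) False 3.6999999999999993 [-0.04  0.03  0.02] [ 0.11 -0.59 -1.02]
```

View pics/E.png

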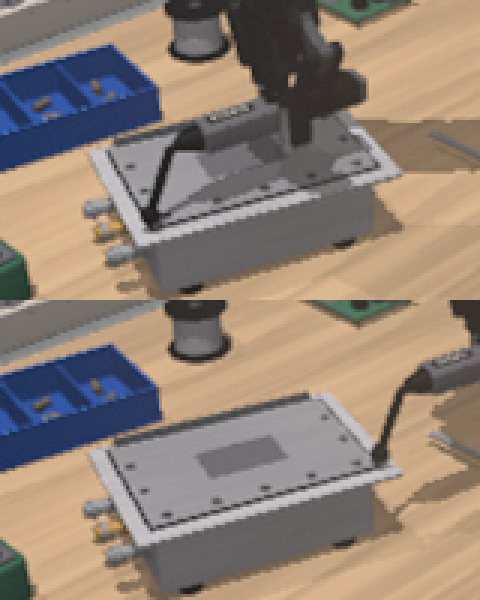

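```bash
cat > r.py <<'E'
from h import *
g=np.load("grasp.npy"); print(robot.current_time_s())
robot.line_to(tcp(46,-86,70),O,velocity=0.08)
robot.move_to([g[0],g[1],.20],O); 
robot.line_to([g[0],g[1],.10],O,velocity=0.08); robot.pause(.2)
im=vision.grab_frame("wrist"); cv2.imwrite("pics/wret.png",im[:,:,::-1])
s=robot.line_to([g[0],g[1],.0734],O,velocity=0.025,f_stop=5); robot.pause(.2)
print(s,pose(),robot.current_contact_force(),robot.current_time_s())
im=vision.grab_frame("wrist"); cv2.imwrite("pics/wret2.png",im[:,:,::-1])
E
python3 r.py
```

```text
26.5583
False (array([ 0.52694017, -0.18721003,  0.07362615]), array([-1.79993647e+02,  6.25343251e-03,  8.01001647e+01])) [-2.48193658  1.21085095  2.51241033] 31.325
```

View pics/wret2.png

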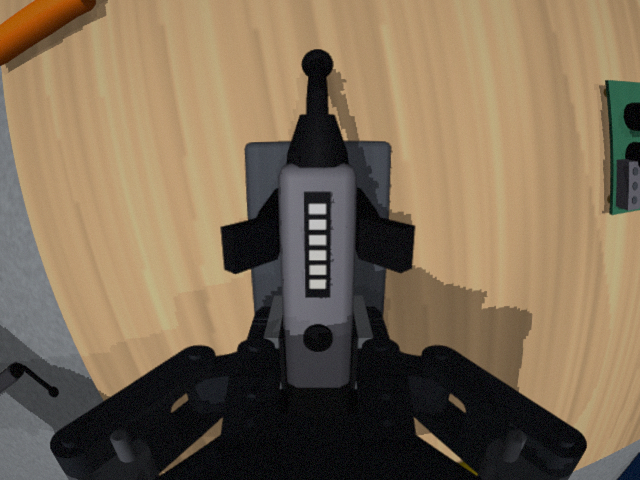

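The wrist picture is the same as at the grasp: ball at (317,64), grip in the saddles. Light seating contact of about 2.5 N. I'll release and retreat.

```bash
cat > s.py <<'E'
from h import *
g=np.load("grasp.npy")
fingers.gripper_to(1.0); robot.pause(.2)
robot.line_to([g[0],g[1],.20],O,velocity=0.1)
robot.move_to([0.525,-0.165,0.26],[180,0,80]); robot.pause(.2); print(pose())
cv2.imwrite("pics/wr9.png",vision.grab_frame("wrist")[:,:,::-1])
robot.move_to([0.40,-0.40,0.30],[180,0,45]); robot.pause(.3)
for n in ["top","side"]:
    im=vision.grab_frame(n)[:,:,::-1]; cv2.imwrite(f"pics/{n}9.png",im)
    d=cv2.absdiff(im,cv2.imread(f"pics/{n}0.png")).max(2); print(n,(d>40).sum()); cv2.imwrite(f"pics/{n}d.png",d)
print(robot.current_time_s())
a=cv2.imread("pics/top9.png")[170:290,180:460];b=cv2.imread("pics/side9.png")[190:320,180:400]
cv2.imwrite("pics/F.png",cv2.vconcat([cv2.resize(a,(700,300)),cv2.resize(b[20:115],(700,300))]))
E
python3 s.py
```

```text
(array([ 0.5239128 , -0.1657351 ,  0.25823394]), array([-1.79798296e+02, -3.15072050e-03,  7.99305926e+01]))
top 5241
side 5883
35.6833
```

View pics/F.png

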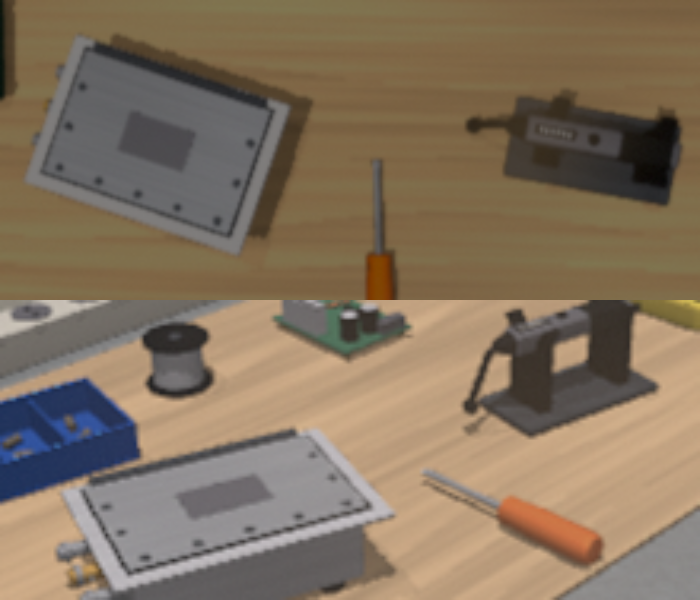

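View pics/wr9.png

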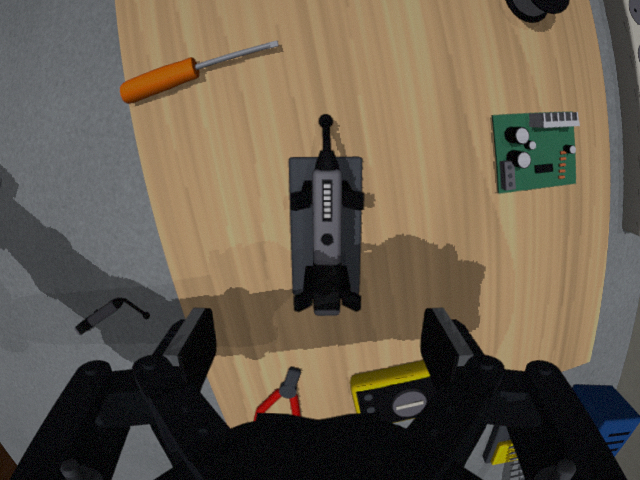

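View pics/sided.png

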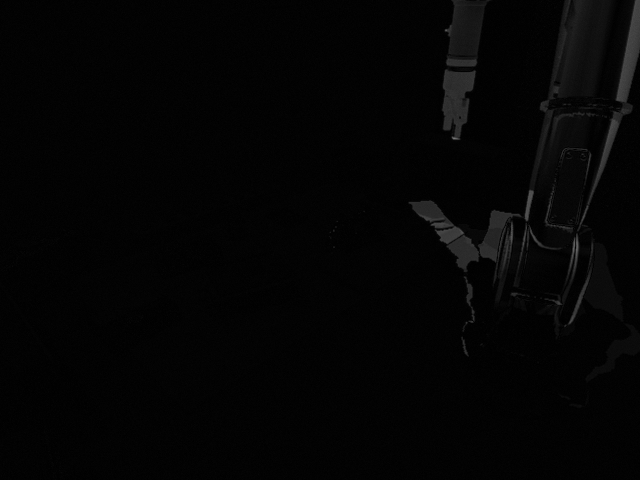

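The side-view difference picture shows only the robot and its shadow. Round the probe at (335,235) there are sub-pixel traces only, and the box and bystanders are unchanged. The probe is seated as before.

```bash
python3 -c "
from station import workorder,robot
workorder.close_job(); print(robot.current_time_s())"
```

```text
the job is handed in; nothing more can be done
the job is handed in; nothing more can be done
```

The seam check is done and the job is handed in, at about 36 s of the 72 s allowed.

**Pass along the seam:** I took the probe from its rest and guided the ball tip from beside the hinge at the socket end, along that end, the front edge and the plain end, and back to the hinge. By calculation the tip ran 5.5 mm above the flange and 1 mm outside the lid's edge. The mean speed was about 2.8 cm/s, with brief stops at the corners. The force readings stayed near zero at the end of each edge, and the 6 N force stop never tripped, so there was no sign of contact with the box.

**Return:** The probe went back into its saddles at the pose it was taken from, and I released it with only light contact (about 2.5 N per axis).

**Last checks:** In the side-camera comparison with the start, only the arm and its shadow had changed, apart from sub-pixel traces round the probe. Box, rest and bystanders were unmoved there. I did not look at the top camera's difference picture, only at its close-up of the box and probe, which looked as before.

**Disagreements:** The side and wrist cameras showed the ball about 2–4 pixels off from predicted. The side camera was off by the same amount on the box, so I took this as calibration bias and used the stated heights. The dark line round the lid also measured about 2.5 mm outside the stated lid size, well within the 1 cm limit.

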